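# Set and lock the foot of a packing-table end frame

### The job

The end frame of a packing table lies on the bench; the green sliding foot with the open red cam lever stands out too far. Slide that foot in until the mouth of its black collar just meets the yellow tape on the leg, then, holding the foot at the tape, squeeze the lever flat against it between the fingers, so that one finger bears on the green sleeve and the other shuts the lever. Finish still gripping sleeve and lever together with the foot at the tape, and leave the tape roll, mallet and spare rubber foot alone.

Things in the scene. Friction and masses are not known exactly. Their poses are not given: they have to be found in the camera images.
- end_frame: Fixed H-shaped frame lying flat on two timber bearers (47 mm high, none beyond y = -90 mm). Origin: on the bench under the axis of the leg to be set; y runs along the legs to the feet, x from this leg to the second leg (340 mm off, already set and locked), z up. The leg is a 22 mm square aluminium tube, its axis 58 mm above the bench.
- foot_sleeve: The foot to be set: green 28 mm square sleeve sliding on the tube, axes as end_frame. Origin: on the leg axis in the plane of its mouth. Along y: black collar, 36 mm square, 0 to 22 mm (ears reach x = +31 mm); plain sleeve to 197 mm; rubber foot, 40 mm square, to 219 mm. It cannot shift sideways; fingers can pass down both sides (44 mm clear below).
- sleeve_mouth (a point): Centre of the mouth of the foot sleeve, on the leg axis (58 mm above the bench): this edge must meet the tape.
- tape_mark: Yellow band of tape, 19 mm wide, round the leg to be set. Origin: on the leg axis, at the tape's edge nearest the foot; y along the leg towards the foot. With sleeve_mouth at this origin the foot is at its mark. It differs in place from one start to the next.
- foot_slide (a joint): Slide of the foot along the leg in m; grows as the foot is drawn out (towards the frame's +y). The foot drags with about 2 N and stays where it is left while the lever is open. Range 0 to 0.145; the mark is not at a stop.
- cam_lever (a joint): Opening of the red cam lever in rad: 0 is shut (lying flat along the sleeve), it starts between 0.45 and 0.65. It swings level about an upright pin and stays where it is left. Shutting takes about 8 N at 25 mm from the pin, up to 20 N over the last 0.2 rad, where its cam clamps the leg and creeps the foot outwards (+y) by 1 to 3 mm. Shut, it holds the foot against about 10 N.
- lever_pin (a point): Lever pin: 12 mm from the mouth towards the foot and 20 mm to the frame's +x side of the leg axis, 58 mm above the bench.
- lever_tip (a point): Tip of the lever's middle line, 56 mm from the pin. As the lever shuts, fingers that close evenly should travel sideways towards the frame's -x by half of what they close, to keep one of them on the sleeve's -x face.
- lever_arm: The red lever bar, 7 mm thick, 20 mm high (middle 58 mm above the bench). Origin at the pin; y points along the bar to the tip: towards the foot, swung out to the frame's +x side when open. Shut, its outer face is 23.5 mm from the leg axis, so sleeve and lever are 37.5 mm across; open, up to 68 mm across at 25 mm from the pin.
- tape_roll: Bystander: brown roll of parcel tape lying flat, 90 mm across, 19 mm high; origin centre of its underside.
- mallet: Bystander: rubber mallet lying flat, 280 mm long along its own y, head 85 mm wide and 52 mm high at +y; origin on the bench under the handle.
- spare_foot: Bystander: black rubber foot, 40 mm square, 26 mm high; origin centre of its underside.

How it is judged (in metres and radians):
On the way, in this order (a step that is already met when the one before it is completed fails the run):
1. the foot is slid in to the tape (mouth within 5 mm of its edge) and still, the lever still open (over 0.35 rad) (y of sleeve_mouth in the frame of tape_mark between -0.005 and 0.005 m and value of joint cam_lever above 0.35 rad and velocity of joint foot_slide between -0.005 and 0.005 m/s), for 0.2 s.
2. the lever is part shut (0.08 to 0.3 rad) while a finger presses on the sleeve (over 1 N), the foot within 6 mm of the mark (y of sleeve_mouth in the frame of tape_mark between -0.006 and 0.006 m and value of joint cam_lever between 0.08 and 0.3 rad and contact force between the fingers and foot_sleeve_c0 above 1 N).
At the end, for the whole second after the job is handed in: The mouth of the foot sleeve is within 5 mm of the tape's edge, the lever is shut (below 0.06 rad), and the fingers still grip: more than 3 N on the sleeve and more than 3 N on the lever (y of sleeve_mouth in the frame of tape_mark between -0.005 and 0.005 m and value of joint cam_lever below 0.06 rad and contact force between the fingers and foot_sleeve_c0 above 3 N and contact force between the fingers and lever_arm above 3 N); the arm keeps its last pose, push and grip.
It fails at once if the tape roll is moved more than 30 mm (distance of tape_roll from where it was at the start of the episode above 0.03 m).
It fails at once if the mallet is moved more than 30 mm (distance of mallet from where it was at the start of the episode above 0.03 m).
It fails at once if the spare rubber foot is moved more than 30 mm (distance of spare_foot from where it was at the start of the episode above 0.03 m).
It also fails if it takes over 45 s, if anything falls off the work surface, if the arm or the gripper's body presses on something with over 40 N, if the wrist force passes 120 N, or if a joint passes its speed limit or range.

### The arm

A 6-joint arm with a two-finger parallel gripper is mounted at the origin on the work surface. World frame = base frame: x ahead of the robot, y to its left, z up, the work surface at z = 0. Lengths are in mm, angles in rad, forces in N, time in s.
With the tool pointing down it reaches from about 275 to 1000 mm from the base axis. Payload 8.4 kg.
Tool frame: the origin (TCP) lies at the very end of the fingers, on their centre line; the grasp point (between the pads) lies 19 mm behind it; z points along the fingers, y is the direction in which the jaws open and shut (so a half turn about z gives the same grasp; the last joint's range is limited). The gripper opens to 85 mm and grips with 20 to 120 N. Pads are 22 mm wide; open, the fingers measure 114 mm over their backs; the gripper's body (76 mm by 85 mm) begins 54 mm behind the grasp point. The pads swing forward as they close: fully open they stand 13 mm farther back than shut.
Start: joints at [-1.29, 0.353, 1.633, -0, 1.155, -0.002], TCP at [174.402, -600.177, 231.281] pointing down, gripper open.
Joint ranges: [-2.63, 2.63], [-0.92, 2.1], [0.06, 2.66], [-1.3, 4.44], [0, 2.69], [-3.02, 3.02]. Speed limits (rad/s): [2.22, 2.22, 2.79, 3.14, 3.14, 3.14].

### API

Orientations are given as [roll, pitch, yaw] about the fixed x, y, z axes, in that order (R = Rz(yaw) Ry(pitch) Rx(roll)).
In Python, from rig import readout, grab_frame, calibration, r gives the robot as it stands. The module is installed in compiled form; this text tells all that it offers.
- The arm moves only by the tool play_rows, never from a script. Its argument "rows" is a list of rows, each a list of 3 entries, a list of its own where there are three numbers: the closure in counts, from 0 (fully open) to 255 (shut), then the shift along the tool's x, y, z in cm, then the turn, a rotation vector about the tool's x, y, z in rad. In form: [[gripper, [dx, dy, dz], [rx, ry, rz]], ...]. A call has 1 to 12 rows; each row is the pose to reach, as a shift and turn from the pose commanded when the call began, along the tool's axes at that moment; what a row does not reach only later rows make up. A row lasts 1/12 s, in which the tool goes at most 41.7 mm and 7.16 degrees, less where a joint would pass 70% of its speed; a pose out of reach is approached as far as the arm can. A call with a gripper value outside its range is refused whole. The fingers move at their own pace and stop on an object; "squeeze" is the grip in N (left out, the last holds). Time passes only in rows, so rows that repeat a pose let the fingers close. It gives the time, the measured TCP pose, the force and the opening at its end, in the units of the state.
- readout.sense(): the state, without advancing time (a new reading comes with each control period).
- grab_frame(name): name is "scene" or "top" or "wrist"; returns (picture, depth): 420x560x3 uint8, red, green, blue; 420x560 float32, mm along the optical axis (not along the pixel's ray), 0 where there is no reading.
- calibration(name): a dict with "vfov" (degrees; the focal length in pixels is half the picture's height over the tangent of half this angle, whatever the lens; pixels are square), "cx", "cy" (the principal point, pixels), "cam_to_world" (4x4, takes a point from camera to world coordinates). Camera axes: x right, y down, z forward; pixel columns grow to the right and rows downward; lengths in mm; the calibration is good to about 2 mm. A picture is of the moment at which its call begins: read the wrist's pose just before it. calibration takes no time and is no camera call; for the wrist camera it gives the pose at the moment of the call.
- r.sign_off(): hands the job in, once; it reports no verdict.
The state is a dict: "clock": time; "qpos": joint angles; "qvel": joint speeds; "joint_efforts": joint torques, N m; "eef_pos": TCP position; "tcp_rot": TCP orientation; "contact_force": force on the tool from outside, world axes, zero at the start; "wrist_torque": the same for the moment, N m; "opening": opening from 0.0 (shut) to 1.0 (fully open).
Only numpy, scipy, OpenCV 4.12 (cv2) and the standard library are available. Lean on these libraries where they do the work, as an engineer would, in place of code of your own. Each camera call takes 0.05 s, during which the arm holds its last target.

## Working session

There is one attempt and no reset: what is moved stays moved. The work goes in short steps, Python scripts to look and compute and a tool call to move; the robot and the scene stay as the last step left them, time stands still between calls to the robot, and variables do not carry over. Pictures are saved under pics/ and viewed, and the job is handed in when it is done.

Besides the shell and the picture viewer there is one more tool, called after "Call:" as name(argument=value, ...) on one line, values as JSON. play_rows: Moves the arm, as the interface text tells. Its arguments: {"type":"object","properties":{"rows":{"type":"array"},"squeeze":{"type":"number"}},"required":["rows"]}

```bash
mkdir -p pics; ls; python3 - <<'E'
from rig import readout, grab_frame, calibration, r
import cv2, numpy as np
s=readout.sense(); print(s)
for n in ("scene","top","wrist"):
    im,d=grab_frame(n); cv2.imwrite(f"pics/{n}0.png",im[:,:,::-1]); np.save(f"pics/{n}0.npy",d)
    c=calibration(n); print(n,c['vfov'],c['cx'],c['cy'],np.round(c['cam_to_world'],4).tolist())
E
```

```text
pics
{'clock': 0.0, 'qpos': array([-1.29040932e+00,  3.53672176e-01,  1.63415495e+00,  1.89327209e-05,
        1.15518322e+00, -2.35466242e-03]), 'qvel': array([ 0.00160209, -0.00020596, -0.00144175,  0.00044764, -0.00096907,
       -0.0017204 ]), 'joint_efforts': array([-4.85191660e-03, -6.05256557e+01, -3.42064083e+01, -4.47228012e-04,
        9.34349519e-03, -8.51683831e-05]), 'eef_pos': array([ 174.26731505, -599.70882959,  230.53776261]), 'tcp_rot': array([-3.14017500e+00, -2.06482539e-05,  2.82734000e-01]), 'contact_force': array([0.50965991, 0.03673837, 0.27711024]), 'wrist_torque': array([ 0.02539337, -0.04351875,  0.01121678]), 'opening': 0.9983910364426318}
scene 45.261089306502186 273.09291363388354 215.92567860840202 [[0.7898, 0.5186, -0.3276, 854.5655], [0.6133, -0.6762, 0.4081, -286.7595], [-0.0099, -0.5232, -0.8521, 713.6608], [0.0, 0.0, 0.0, 1.0]]
top 54.12197849166388 286.0599783201641 202.69910873850625 [[-0.0038, -0.993, 0.1183, 514.6113], [-1.0, 0.0037, -0.0012, 11.6242], [0.0007, -0.1183, -0.993, 713.7852], [0.0, 0.0, 0.0, 1.0]]
wrist 70.13329180900561 275.77591708349917 211.44586794010647 [[0.279, -0.9224, -0.2672, 241.4149], [-0.9603, -0.2681, -0.0773, -579.8165], [-0.0003, 0.2781, -0.9605, 373.1282], [0.0, 0.0, 0.0, 1.0]]
```

View pics/scene0.png

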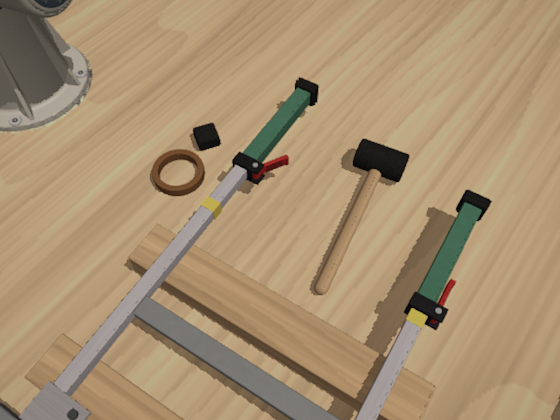

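View pics/top0.png

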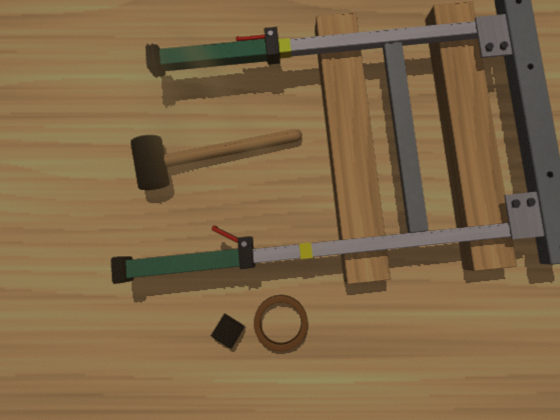

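View pics/wrist0.png

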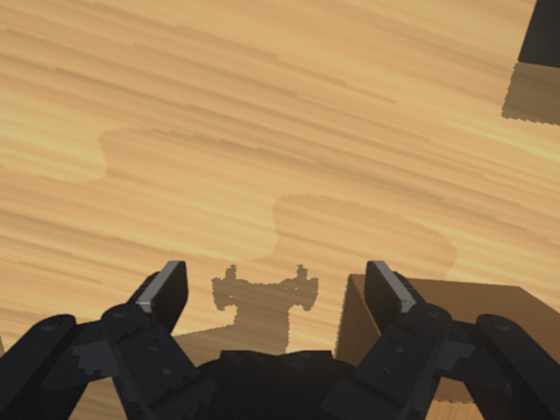

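The top view shows the leg running left to right at row ~250, with the collar at (246,252), tape at (306,251), red lever tip at (215,229), roll at (281,323) and spare foot at (228,331). The second leg is at the top, and the mallet lies between the two legs.

```bash
python3 - <<'E'
import cv2
a=cv2.imread('pics/top0.png'); cv2.imwrite('pics/top0c.png',cv2.resize(a[210:290,180:340],None,fx=5,fy=5,interpolation=cv2.INTER_CUBIC))
a=cv2.imread('pics/scene0.png'); cv2.imwrite('pics/scene0c.png',cv2.resize(a[130:230,180:310],None,fx=6,fy=6,interpolation=cv2.INTER_CUBIC))
E
```

```text
(no output)
```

View pics/top0c.png

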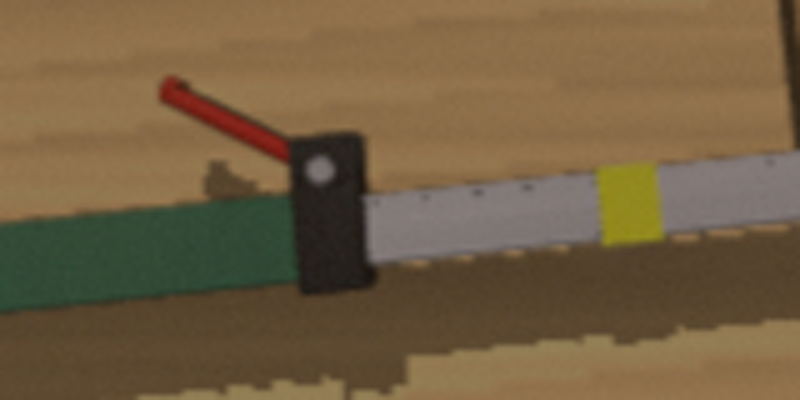

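View pics/scene0c.png

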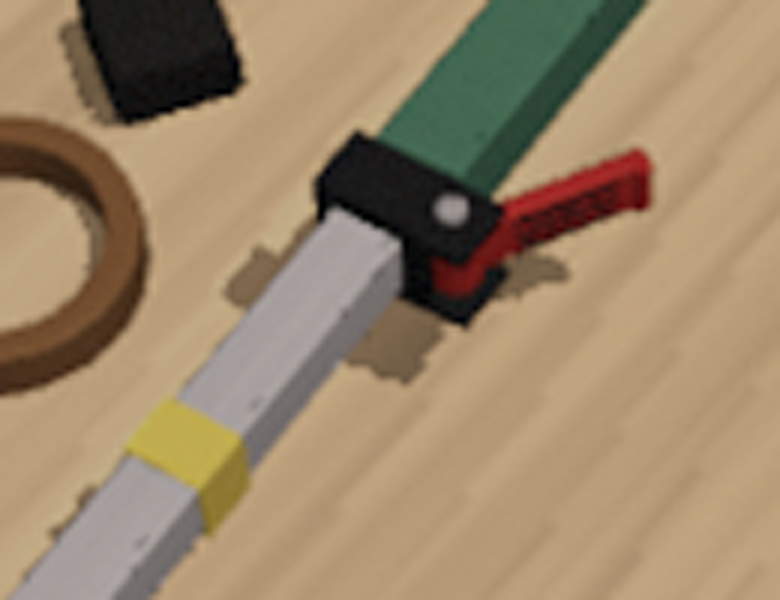

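The crops show the tape's near-foot edge (top crop 598,170–605,244; scene crop 247,447–170,397), the pin (320,170; 452,210), the lever tip (170,85; 638,158) and the collar's mouth edge (365,133–372,282). Next I triangulate these points.

```bash
cat > h.py <<'E'
import numpy as np, cv2
def rays(c,uv):
    f=210/np.tan(np.radians(c['vfov']/2)); T=np.array(c['cam_to_world'])
    d=np.array([(uv[0]-c['cx'])/f,(uv[1]-c['cy'])/f,1.0]); return T[:3,3],T[:3,:3]@d
def tri(l):
    A=np.zeros((3,3));b=np.zeros(3)
    for c,uv in l:
        o,d=rays(c,uv);d=d/np.linalg.norm(d);P=np.eye(3)-np.outer(d,d);A+=P;b+=P@o
    p=np.linalg.solve(A,b)
    res=[np.linalg.norm((np.eye(3)-np.outer(d/np.linalg.norm(d),d/np.linalg.norm(d)))@(p-o)) for o,d in [rays(c,uv) for c,uv in l]]
    return p,max(res)
def onz(c,uv,z):
    o,d=rays(c,uv); return o+d*(z-o[2])/d[2]
E
python3 - <<'E'
from rig import calibration
from h import *
t=calibration('top');s=calibration('scene')
T=lambda u,v:(t,(180+(u+.5)/5-.5,210+(v+.5)/5-.5)); S=lambda u,v:(s,(180+(u+.5)/6-.5,130+(v+.5)/6-.5))
for n,a,b,z in [('tape+x',(598,170),(247,447),69),('tape-x',(605,244),(170,397),69),('pin',(320,170),(452,210),76),('tip',(170,85),(640,157),68),
 ('mouth-x',(372,285),(318,190),76),('collar back -x',(298,292),(358,133),76)]:
    p,e=tri([T(*a),S(*b)]); print(n,p.round(1),round(e,2),onz(*T(*a),z).round(1),onz(*S(*b),z).round(1))
# leg direction from top, midline z=69: 
dt=np.load('pics/top0.npy');
for uv in [(480,231),(420,236),(340,245.5),(270,254)]: print(onz(t,uv,69).round(1))
for uv in [(306,251),(246,252),(200,262),(160,265.),(281,300),(228,331)]:
    print(uv,dt[int(uv[1]),int(uv[0])])
for uv,z in [((281,323),19),((228,331),26),((297,135),20),((150,162),50),((122,269),78)]: print(onz(t,uv,z).round(1))
E
```

```text
tape+x [527.8  -8.8  65. ] 0.93 [527.1  -9.4  69. ] [530.4  -9.9  69. ]
tape-x [504.5 -11.   69.6] 0.55 [504.2 -11.4  69. ] [504.6 -10.3  69. ]
pin [527.4  76.9  75.1] 0.2 [527.2  76.7  76. ] [528.   76.6  76. ]
tip [554.1 124.5  70.3] 0.05 [554.2 124.8  68. ] [553. 126.  68.]
mouth-x [492.6  61.5  72. ] 1.03 [492.1  60.4  76. ] [495.5  60.1  76. ]
collar back -x [489.8  83.4  72.7] 0.13 [490.   83.1  76. ] [491.6  81.4  76. ]
[ 545.7 -292.9   69. ]
[ 538.2 -198.5   69. ]
[523.9 -73.1  69. ]
[511.1  36.2  69. ]
(306, 251) 641.2621
(246, 252) 634.1323
(200, 262) 636.11035
(160, 265.0) 636.6263
(281, 300) 679.6426
(228, 331) 667.66187
[398.2  19.9  19. ]
[387.  105.9  26. ]
[715.4  -8.6  20. ]
[662.  234.4  50. ]
[489.3 261.9  78. ]
```

Call:
play_rows(rows=[[0,[10,-10.4,0.5],[0,0,-0.2]],[0,[25,-26,2],[0,0,-0.7]],[0,[50,-52.1,4],[0,0,-1.39]],[0,[50,-52.1,4],[0,0,-1.39]],[0,[50,-52.1,4],[0,0,-1.39]],[0,[50,-52.1,4],[0,0,-1.39]],[0,[50,-52.1,4],[0,0,-1.39]],[0,[50,-52.1,4],[0,0,-1.39]],[0,[50,-52.1,4],[0,0,-1.39]],[0,[50,-52.1,4],[0,0,-1.39]],[0,[50,-52.1,4],[0,0,-1.39]],[0,[50,-52.1,4],[0,0,-1.39]]], squeeze=60)

```text
clock: 1.15
eef_pos: [406.3, -155.9, 203.9]
tcp_rot: [3.141, 0.0, 1.68]
contact_force: [1.4, -0.9, 0.4]
opening: 1.002
```

Call:
play_rows(rows=[[0,[9,6,0.7],[0,0,0]],[0,[17,11,1.3],[0,0,0]],[0,[17,11,1.3],[0,0,0]],[0,[17,11,1.3],[0,0,0]],[0,[17,11,1.3],[0,0,0]],[0,[17,11,1.3],[0,0,0]],[0,[17,11,1.3],[0,0,0]],[0,[17,11,1.3],[0,0,0]],[0,[17,11,1.3],[0,0,0]]])

```text
clock: 1.9
eef_pos: [497.3, 21.6, 190.7]
tcp_rot: [-3.141, 0.0, 1.672]
contact_force: [0.2, -1.0, -0.3]
opening: 1.0
```

```bash
python3 - <<'E'
from rig import readout, grab_frame, calibration, r
import cv2, numpy as np, pickle
s=readout.sense(); print(s['clock'],s['eef_pos'],s['tcp_rot'],s['qpos'].round(3))
c=calibration('wrist'); im,d=grab_frame('wrist'); pickle.dump(c,open('pics/w1.pkl','wb'))
cv2.imwrite('pics/w1.png',im[:,:,::-1]); np.save('pics/w1.npy',d)
E
```

```text
1.9 [497.32449436  21.61656243 190.74814043] [-3.14084247e+00  1.98694165e-04  1.67200973e+00] [ 0.041  0.203  1.941 -0.     0.999 -0.06 ]
```

View pics/w1.png

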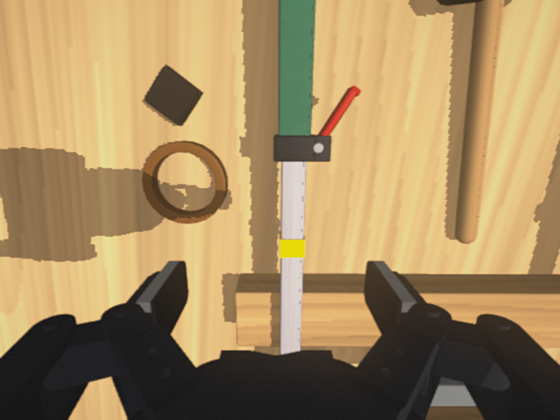

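The wrist view shows the collar at rows 135–161, its pin at (319,148), the tape's near edge at row ~239 (x 280–305) and the lever tip at (354,91). The leg is close to upright in the picture.

```bash
python3 - <<'E'
import cv2,numpy as np
a=cv2.imread('pics/w1.png')
cv2.imwrite('pics/w1c.png',np.hstack([cv2.resize(a[75:175,260:370],None,fx=5,fy=5,interpolation=cv2.INTER_CUBIC)[:, :],cv2.resize(a[200:300,270:320],None,fx=5,fy=5,interpolation=cv2.INTER_CUBIC)]))
E
```

```text
(no output)
```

View pics/w1c.png

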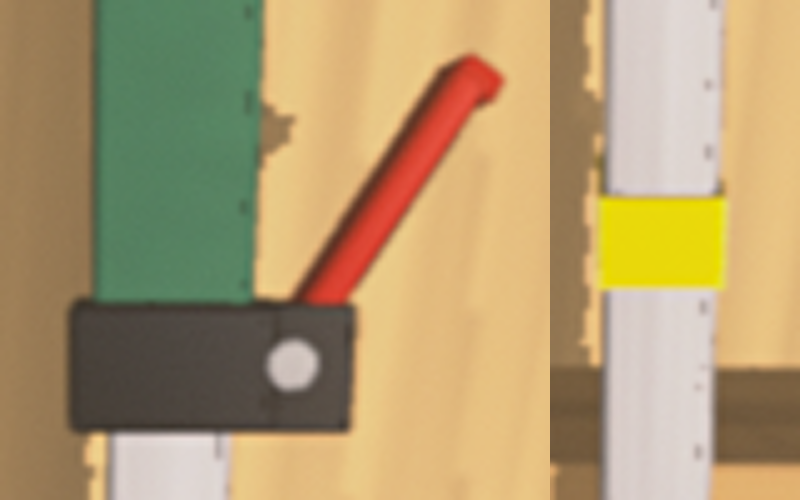

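```bash
python3 - <<'E'
import cv2,numpy as np,pickle
from h import *
a=cv2.imread('pics/w1.png').astype(int); c=pickle.load(open('pics/w1.pkl','rb')); D=np.load('pics/w1.npy')
def edges(row,lo,hi):
    g=a[row].sum(1); 
    return g[lo:hi]
hsv=cv2.cvtColor(a.astype(np.uint8),cv2.COLOR_BGR2HSV)
for r_ in (10,50,90,120): 
    m=np.where((hsv[r_,:,0]>60)&(hsv[r_,:,0]<95)&(hsv[r_,:,1]>60))[0]; m=m[(m>250)&(m<330)]; u=(m.min()+m.max())/2
    print('green',r_,m.min(),m.max(),onz(c,(u,r_),72).round(1))
for r_ in (175,200,225,260,290,330):
    m=np.where(hsv[r_,:,1]<40)[0]; m=m[(m>270)&(m<315)]; u=(m.min()+m.max())/2
    print('leg',r_,m.min(),m.max(),onz(c,(u,r_),69).round(1))
print(a[230:245,292].tolist()); print(a[154:168,292].tolist())
for v in(100,148,200,248): print(v,D[v,292])
E
```

```text
green 10 280 313 [496.6 177.1  72. ]
green 50 280 312 [499.5 149.9  72. ]
green 90 280 310 [502.2 120.8  72. ]
green 120 280 309 [504.6  97.5  72. ]
leg 175 282 304 [509.   51.1  69. ]
leg 200 282 304 [511.6  28.4  69. ]
leg 225 282 303 [514.    4.5  69. ]
leg 260 281 302 [517.2 -31.   69. ]
leg 290 281 302 [520.9 -63.4  69. ]
leg 330 280 299 [ 524.3 -110.2   69. ]
[[204, 210, 219], [205, 211, 220], [205, 211, 219], [205, 210, 220], [205, 209, 219], [205, 209, 220], [205, 209, 219], [209, 210, 219], [195, 199, 215], [107, 184, 209], [0, 212, 230], [7, 219, 235], [10, 217, 234], [10, 217, 233], [10, 217, 233]]
[[61, 68, 75], [62, 68, 75], [60, 67, 75], [61, 68, 76], [61, 67, 75], [54, 63, 70], [50, 58, 64], [117, 120, 129], [200, 204, 217], [211, 215, 224], [207, 211, 220], [206, 211, 220], [206, 211, 220], [205, 210, 219]]
100 245.82042
148 251.52698
200 271.45923
248 284.86945
```

```bash
python3 - <<'E'
import pickle
from h import *
c=pickle.load(open('pics/w1.pkl','rb')); f=np.array([-np.sin(.098),np.cos(.098),0]); fx=np.array([f[1],-f[0],0])
P={}
for n,uv,z in [('tape',(292.5,238.9),69.3),('tape-x',(280.2,238.9),69.3),('mouth',(292.5,160.8),76),('collarback',(292.5,135.2),76),('pin',(318.2,147.7),76),('tip',(354,90),68)]:
    p=onz(c,uv,z); P[n]=p; print(n,p.round(1),(p@f).round(1),(p@fx).round(1))
print((P['mouth']-P['tape'])@f, c['cam_to_world'][:3,3])
l=P['tip']-P['pin']; print(np.arctan2(l@fx,l@f),np.hypot(l[0],l[1]))
# leg axis fx
print([ (np.array(q)@fx).round(1) for q in ([504.6,97.5,0],[514,4.5,0],[524.3,-110.2,0],[496.6,177.1,0])])
E
```

```text
tape [515.6  -9.2  69.3] -59.6 512.2
tape-x [504.  -10.3  69.3] -59.6 500.6
mouth [506.6  64.2  76. ] 14.4 510.4
collarback [504.1  85.3  76. ] 35.5 510.1
pin [526.9  77.3  76. ] 25.4 531.9
tip [550.9 126.1  68. ] 71.6 560.6
73.91369063858507 [489.52160465  92.39409368 333.14880858]
0.5551289257318266 54.38167465555974
[np.float64(511.7), np.float64(512.0), np.float64(511.0), np.float64(511.5)]
```

Call:
play_rows(rows=[[0,[2,0.5,0],[0,0,0]],[0,[5,1.4,0],[0,0,0]],[0,[9,1.4,1],[0,0,0]],[0,[13,1.4,3],[0,0,0]],[0,[16.1,1.4,6],[0,0,0]],[0,[16.1,1.4,9.5],[0,0,0]],[0,[16.1,1.4,12.5],[0,0,0]],[0,[16.1,1.4,14.5],[0,0,0]],[0,[16.1,1.4,15.4],[0,0,0]],[0,[16.1,1.4,15.4],[0,0,0]],[0,[16.1,1.4,15.4],[0,0,0]],[0,[16.1,1.4,15.4],[0,0,0]]])

```text
clock: 2.95
eef_pos: [496.7, 183.8, 38.3]
tcp_rot: [3.139, -0.001, 1.672]
contact_force: [1.1, -0.1, 0.4]
opening: 0.999
```

```bash
python3 - <<'E'
from rig import readout, grab_frame, calibration, r
import cv2, numpy as np, pickle
s=readout.sense(); p=s['eef_pos'];print(s['clock'],p,s['tcp_rot'],'u,v',p[0]*.9952+p[1]*.0978,p[1]*.9952-p[0]*.0978,s['contact_force'])
a,_=grab_frame('wrist');b,_=grab_frame('scene')
cv2.imwrite('pics/w2.png',a[:,:,::-1]); cv2.imwrite('pics/s2.png',b[:,:,::-1])
E
```

```text
2.95 [496.69619236 183.84739476  38.32682179] [ 3.13949522e+00 -5.32642222e-04  1.67175051e+00] u,v 512.292325839872 134.38803965271387 [ 1.05937406 -0.07621487  0.36709688]
```

View pics/w2.png

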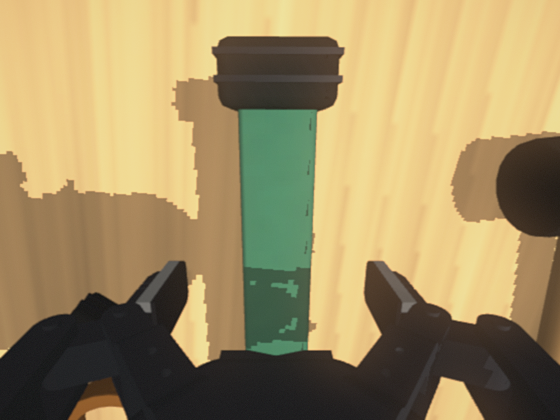

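View pics/s2.png

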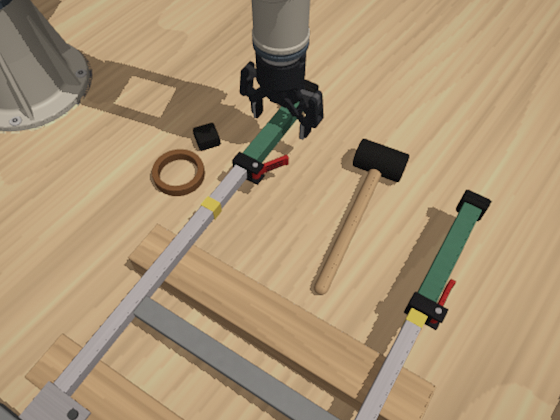

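The sleeve sits centred between the fingers, clear of the lever. I close gently.

Call:
play_rows(rows=[[140,[0,0,0],[0,0,0]],[180,[0,0,0],[0,0,0]],[255,[0,0,0],[0,0,0]],[255,[0,0,0],[0,0,0]],[255,[0,0,0],[0,0,0]],[255,[0,0,0],[0,0,0]],[255,[0,0,0],[0,0,0]],[255,[0,0,0],[0,0,0]],[255,[0,0,0],[0,0,0]]], squeeze=35)

```text
clock: 3.8
eef_pos: [496.9, 184.5, 37.4]
tcp_rot: [3.139, -0.001, 1.673]
contact_force: [5.6, -0.5, 2.2]
opening: 0.323
```

Call:
play_rows(rows=[[255,[-0.4,0,0],[0,0,0]],[255,[-1.2,0,0],[0,0,0]],[255,[-2.2,0,0],[0,0,0]],[255,[-3.2,0,0],[0,0,0]],[255,[-4.2,0,0],[0,0,0]],[255,[-5.2,0,0],[0,0,0]],[255,[-6.2,0,0],[0,0,0]],[255,[-6.9,0,0],[0,0,0]],[255,[-7.3,0,0],[0,0,0]],[255,[-7.4,0,0],[0,0,0]],[255,[-7.4,0,0],[0,0,0]],[255,[-7.4,0,0],[0,0,0]]])

```text
clock: 4.8
eef_pos: [504.2, 110.2, 37.4]
tcp_rot: [3.14, 0.0, 1.673]
contact_force: [5.5, -1.5, 5.2]
opening: 0.321
```

```bash
python3 - <<'E'
from rig import readout, grab_frame, calibration, r
import cv2, numpy as np, pickle
s=readout.sense(); p=s['eef_pos'];print(s['clock'],p,s['tcp_rot'],'u,v',p[0]*.9952+p[1]*.0978,p[1]*.9952-p[0]*.0978,s['contact_force'])
a,_=grab_frame('top');b,_=grab_frame('scene')
cv2.imwrite('pics/t3.png',a[:,:,::-1]); cv2.imwrite('pics/s3.png',b[:,:,::-1])
f=lambda i,s:cv2.resize(i,None,fx=s,fy=s,interpolation=cv2.INTER_CUBIC)
cv2.imwrite('pics/s3c.png',f(b[140:240,160:290,::-1],6));cv2.imwrite('pics/t3c.png',f(a[200:300,220:360,::-1],5))
E
```

```text
4.8 [504.17726553 110.16715264  37.38128847] [3.13963109e+00 1.65894409e-04 1.67257390e+00] u,v 512.5315621841274 60.32981374281821 [ 5.54378189 -1.45109959  5.19473665]
```

View pics/s3c.png

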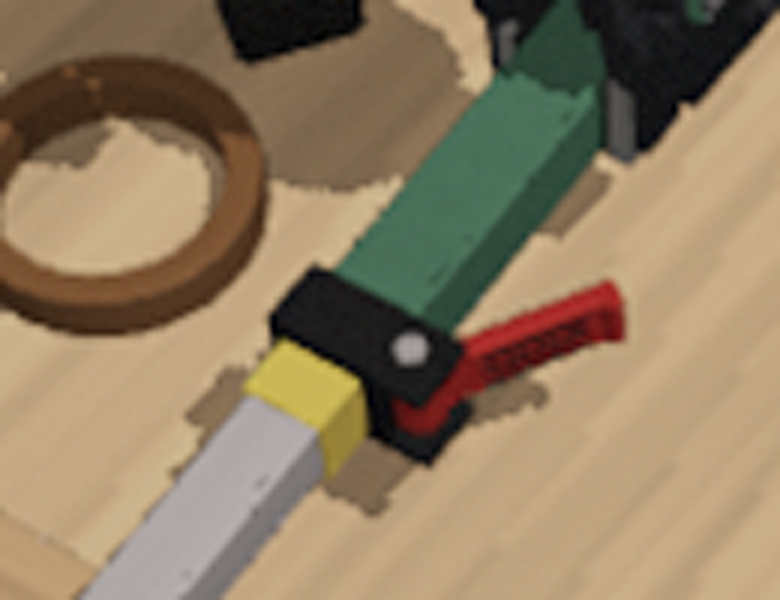

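View pics/t3c.png

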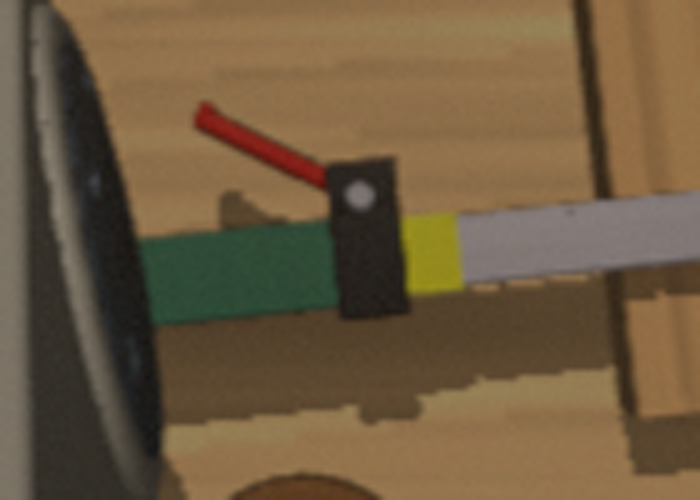

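The foot is now about 1.5 mm past the tape's near edge: 56 px of the tape's 61 px show in the top crop, columns 405–461. The lever is still open. That leaves room for the 1–3 mm outward creep. I hold briefly, open, shift sideways, then move up the sleeve to the lever.

Call:
play_rows(rows=[[255,[0,0,0],[0,0,0]],[255,[0,0,0],[0,0,0]],[120,[0,0,0],[0,0,0]],[0,[0,0,0],[0,0,0]],[0,[0,0,0],[0,0,0]],[0,[0,0,0],[0,0,0]],[0,[0,0,0],[0,0,0]],[0,[0,0,0],[0,0,0]],[0,[0,0.6,0],[0,0,0]],[0,[0,1.4,0.2],[0,0,0]],[0,[0,2.2,0.4],[0,0,0]],[0,[0,2.2,0.4],[0,0,0]]])

```text
clock: 5.9
eef_pos: [527.3, 113.0, 32.8]
tcp_rot: [3.14, -0.0, 1.673]
contact_force: [0.3, -0.6, 0.6]
opening: 1.003
```

```bash
cat > look.py <<'E'
from rig import readout, grab_frame, calibration, r
import cv2, numpy as np, sys
k=sys.argv[1]
s=readout.sense(); p=s['eef_pos'];print(s['clock'],p.round(1),s['tcp_rot'].round(3),'u-ax,v',round(p[0]*.9952+p[1]*.0978-512.5,1),round(p[1]*.9952-p[0]*.0978,1),s['contact_force'].round(1),s['opening'])
a,_=grab_frame('top');b,_=grab_frame('scene');w,_=grab_frame('wrist')
f=lambda i,s:cv2.resize(i,None,fx=s,fy=s,interpolation=cv2.INTER_CUBIC)
cv2.imwrite(f'pics/t{k}.png',f(a[200:300,220:360,::-1],5)); cv2.imwrite(f'pics/s{k}.png',f(b[130:230,170:300,::-1],6));cv2.imwrite(f'pics/w{k}.png',w[:,:,::-1])
E
python3 look.py 4
```

```text
5.9 [527.3 113.   32.8] [ 3.14  -0.     1.673] u-ax,v 23.4 60.9 [ 0.3 -0.6  0.6] 1.0027129679705404
```

View pics/s4.png

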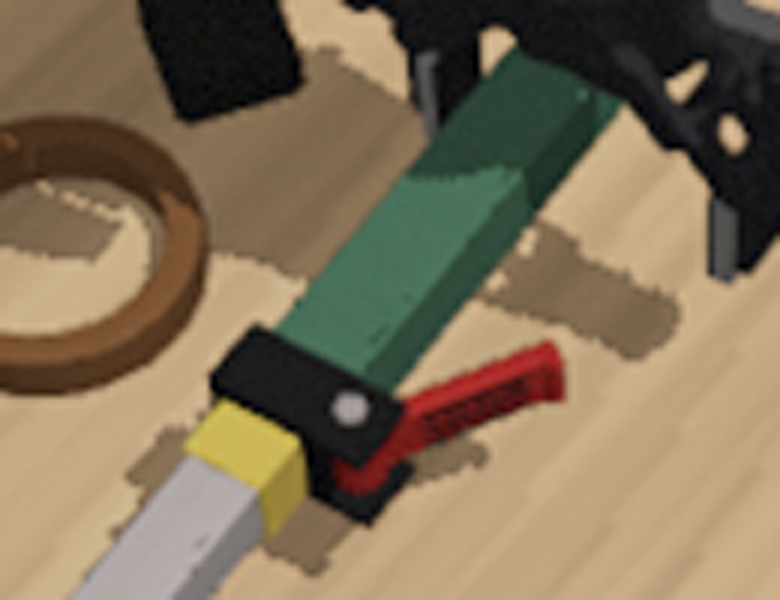

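View pics/t4.png

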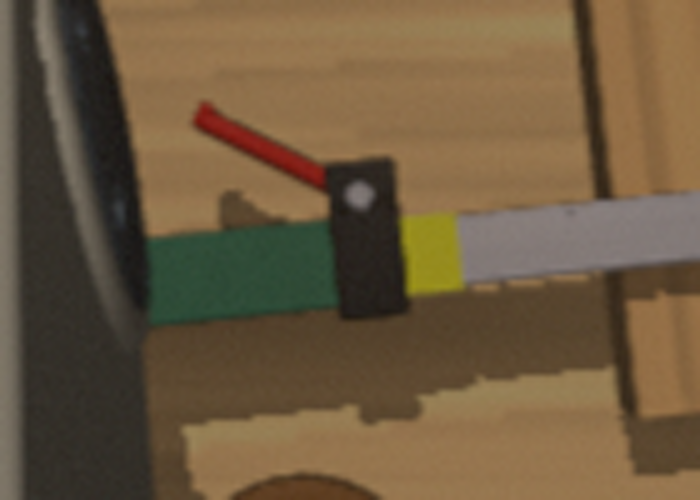

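The foot stayed put when the fingers opened (tape shows at columns 403–461 of the top crop). The lever is open, and the fingers straddle the sleeve beyond it.

Call:
play_rows(rows=[[0,[-1,0,0],[0,0,0]],[0,[-2.5,0,0],[0,0,0]],[0,[-4,0,0],[0,0,0]],[0,[-5.5,0,0],[0,0,0]],[0,[-6.8,0,0],[0,0,0]],[0,[-7.4,0,0],[0,0,0]],[0,[-7.4,0,0],[0,0,0]],[0,[-7.4,0,0],[0,0,0]]])

```text
clock: 6.72
eef_pos: [532.4, 38.8, 32.9]
tcp_rot: [-3.142, -0.0, 1.672]
contact_force: [0.5, 0.0, 0.4]
opening: 0.995
```

```bash
python3 look.py 5
```

```text
6.7167 [532.4  38.8  32.9] [-3.142 -0.     1.672] u-ax,v 21.2 -13.4 [0.5 0.  0.4] 0.9946363417148345
```

View pics/s5.png

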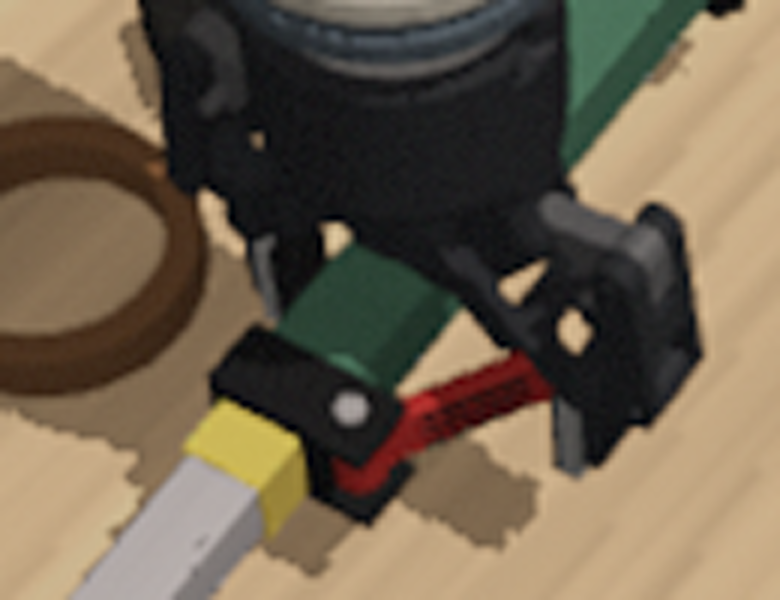

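View pics/w5.png

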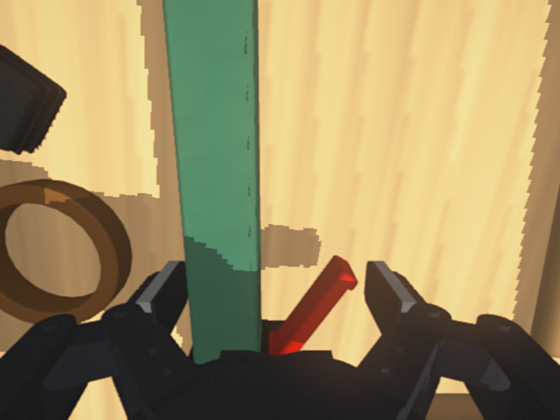

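Both fingers straddle the sleeve and lever, with the lever tip at (345,265) inside the right finger. I close partway until the left finger is nearly on the sleeve.

Call:
play_rows(rows=[[20,[0,0,0],[0,0,0]],[35,[0,-0.05,0],[0,0,0]],[45,[0,-0.05,0],[0,0,0]],[45,[0,-0.05,0],[0,0,0]],[45,[0,-0.05,0],[0,0,0]],[45,[0,-0.05,0],[0,0,0]]], squeeze=60)

```text
clock: 7.37
eef_pos: [532.0, 39.1, 32.9]
tcp_rot: [-3.142, -0.0, 1.673]
contact_force: [0.6, 0.5, -0.4]
opening: 0.823
```

```bash
python3 look.py 6
```

```text
7.3667 [532.   39.1  32.9] [-3.142 -0.     1.673] u-ax,v 20.7 -13.1 [ 0.6  0.5 -0.4] 0.8233417981916037
```

View pics/w6.png

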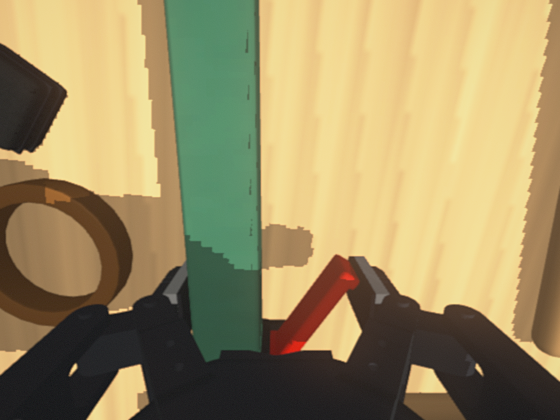

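Call:
play_rows(rows=[[50,[0,-0.06,0],[0,0,0]],[55,[0,-0.14,0],[0,0,0]],[60,[0,-0.22,0],[0,0,0]],[65,[0,-0.3,0],[0,0,0]],[70,[0,-0.38,0],[0,0,0]],[75,[0,-0.46,0],[0,0,0]],[80,[0,-0.54,0],[0,0,0]],[85,[0,-0.62,0],[0,0,0]],[90,[0,-0.7,0],[0,0,0]],[93,[0,-0.75,0],[0,0,0]],[93,[0,-0.75,0],[0,0,0]],[93,[0,-0.75,0],[0,0,0]]])

```text
clock: 8.52
eef_pos: [524.5, 38.2, 32.8]
tcp_rot: [-3.141, 0.0, 1.673]
contact_force: [-0.9, -0.4, 2.6]
opening: 0.632
```

```bash
python3 look.py 7
```

```text
8.5167 [524.5  38.2  32.8] [-3.141  0.     1.673] u-ax,v 13.2 -13.3 [-0.9 -0.4  2.6] 0.6322048946965556
```

View pics/w7.png

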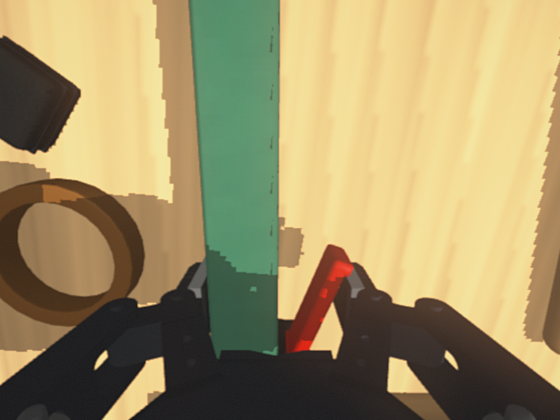

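View pics/s7.png

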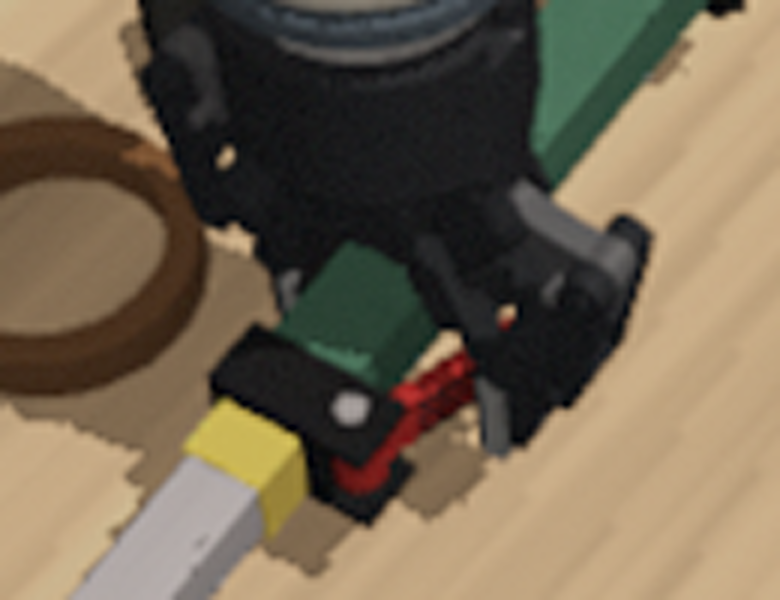

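The lever is partly shut, with its tip at (345,268) against the right finger, and the left finger is at the sleeve face. The collar is still at the tape. I continue with a slight sideways bias onto the sleeve.

Call:
play_rows(rows=[[96,[0,0.0,0],[0,0,0]],[99,[0,-0.05,0],[0,0,0]],[102,[0,-0.1,0],[0,0,0]],[105,[0,-0.15,0],[0,0,0]],[108,[0,-0.2,0],[0,0,0]],[111,[0,-0.25,0],[0,0,0]],[114,[0,-0.3,0],[0,0,0]],[117,[0,-0.35,0],[0,0,0]],[118,[0,-0.37,0],[0,0,0]],[118,[0,-0.37,0],[0,0,0]]])

```text
clock: 9.5
eef_pos: [520.3, 38.0, 33.0]
tcp_rot: [-3.141, -0.0, 1.673]
contact_force: [-3.4, -0.3, 6.7]
opening: 0.542
```

```bash
python3 look.py 8
```

```text
9.5 [520.3  38.   33. ] [-3.141 -0.     1.673] u-ax,v 9.0 -13.1 [-3.4 -0.3  6.7] 0.5421052749575506
```

View pics/w8.png

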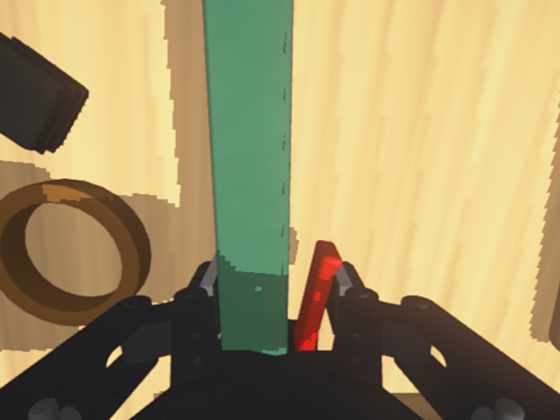

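View pics/t8.png

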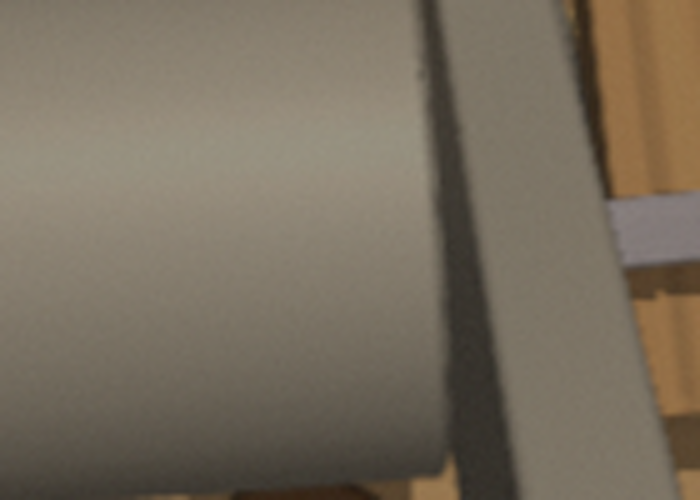

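The lever is at about 0.18 rad, and the net sideways force shows the left finger bearing on the sleeve. Now I shut it the rest of the way.

Call:
play_rows(rows=[[121,[0,-0.04,0],[0,0,0]],[124,[0,-0.09,0],[0,0,0]],[127,[0,-0.14,0],[0,0,0]],[130,[0,-0.19,0],[0,0,0]],[133,[0,-0.24,0],[0,0,0]],[136,[0,-0.29,0],[0,0,0]],[139,[0,-0.34,0],[0,0,0]],[142,[0,-0.38,0],[0,0,0]],[146,[0,-0.41,0],[0,0,0]],[150,[0,-0.41,0],[0,0,0]],[155,[0,-0.41,0],[0,0,0]],[155,[0,-0.41,0],[0,0,0]]])

```text
clock: 10.65
eef_pos: [515.7, 38.8, 33.5]
tcp_rot: [-3.14, -0.002, 1.673]
contact_force: [-9.4, 9.5, 17.8]
opening: 0.426
```

```bash
python3 look.py 9
```

```text
10.65 [515.7  38.8  33.5] [-3.140e+00 -2.000e-03  1.673e+00] u-ax,v 4.5 -11.8 [-9.4  9.5 17.8] 0.42578453962136537
```

View pics/w9.png

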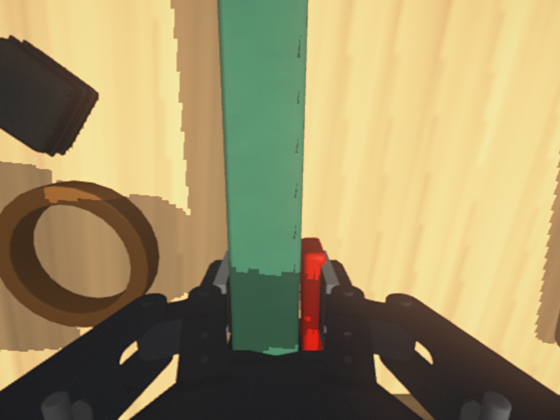

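View pics/s9.png

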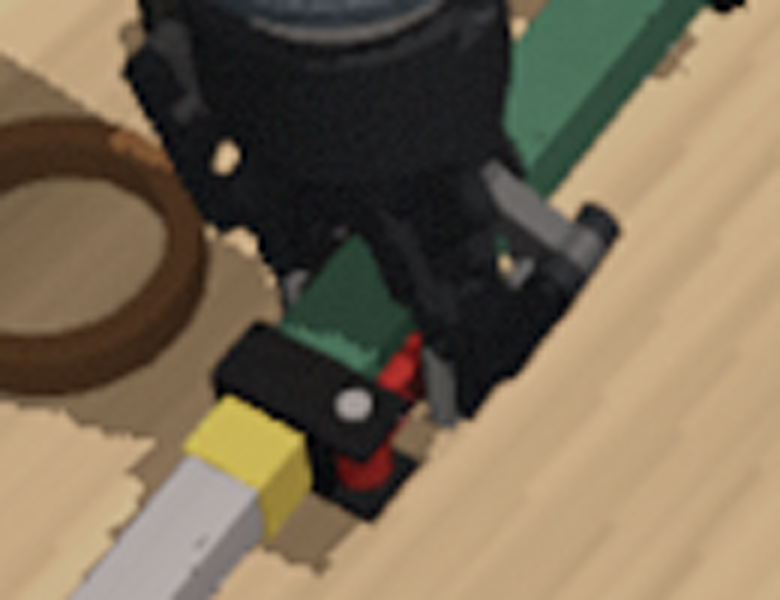

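The lever lies parallel to the sleeve (bar at x 303–324 in the wrist view) and the opening stopped at about 36 mm, so it is shut. The foot crept about 1.5 mm back to the tape edge. I firm the grip and check again.

Call:
play_rows(rows=[[170,[0,-0.02,0],[0,0,0]],[190,[0,-0.03,0],[0,0,0]],[220,[0,-0.03,0],[0,0,0]],[255,[0,-0.03,0],[0,0,0]],[255,[0,-0.03,0],[0,0,0]],[255,[0,-0.03,0],[0,0,0]],[255,[0,-0.03,0],[0,0,0]],[255,[0,-0.03,0],[0,0,0]]], squeeze=60)

```text
clock: 11.47
eef_pos: [515.6, 38.8, 33.6]
tcp_rot: [-3.14, -0.002, 1.673]
contact_force: [-8.1, 9.7, 16.8]
opening: 0.423
```

```bash
python3 look.py 10; sleep 1; python3 - <<'E'
import cv2,numpy as np
# pin centroid shift & mouth/tape visible in scene crops
for k in ('4','5','9','10'):
    a=cv2.imread(f'pics/s{k}.png').astype(int); m=(a.min(2)>130); m[:, :315]=0; m[:,390:]=0; m[:375]=0; m[440:]=0
    y,x=np.nonzero(m); h=cv2.cvtColor(a.astype(np.uint8),cv2.COLOR_BGR2HSV); t=(abs(h[:,:,0].astype(int)-26)<5)&(h[:,:,1]>150); 
    print(k,x.mean(),y.mean(),len(x),t[380:560,160:330].sum())
E
```

```text
11.4667 [515.6  38.8  33.6] [-3.140e+00 -2.000e-03  1.673e+00] u-ax,v 4.4 -11.8 [-8.1  9.7 16.8] 0.4227336706637981
4 350.5614406779661 408.0042372881356 472 3415
5 350.531512605042 408.06722689075633 476 3429
9 353.85553470919325 403.96810506566607 533 3675
10 353.8785046728972 403.9682242990654 535 3722
```

View pics/s10.png

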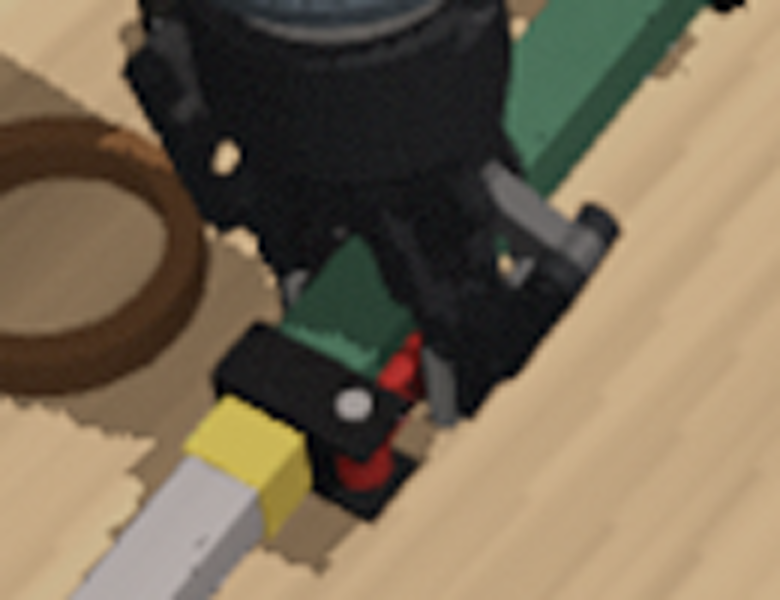

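View pics/w10.png

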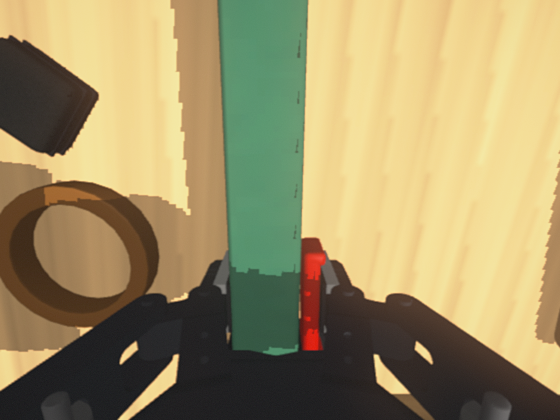

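The grip is steady and nothing moved between the last two looks. The foot is at the tape edge to within about 1 mm, so I hand it in.

```bash
python3 - <<'E'
from rig import readout, r
s=readout.sense(); print(s['clock'],s['contact_force'],s['opening'])
print(r.sign_off())
E
```

```text
11.6167 [-8.2279593   9.71470074 16.66007536] 0.4199420845692951
the job is handed in; nothing more can be done
None
```

The foot is at the tape with its lever shut, and I handed the job in at 11.6 s with the fingers still gripping sleeve and lever together. No verdict is reported.

- **Sliding in:** I gripped the green sleeve beyond the lever and slid it in 74 mm. That left the mouth about 1.3 mm past the tape's edge, to allow for creep.
- **Shutting the lever:** I regrasped around sleeve and lever, and closed the fingers in small steps while shifting the tool sideways. The lever was at about 0.18 rad partway, with the sleeve pressing back on the tool.

**Last checks:**
- The pin moved about 1.5 mm outwards while the lever shut, so the mouth is about 0.2 mm outside the tape's edge. The visible tape area suggests it could be up to 0.8 mm inside instead. Both are well within the 5 mm limit.
- The opening stopped at about 36 mm, close to the expected 37.5 mm. The bar looks parallel to the sleeve, so the lever is shut.
- The grip was set to 60 N. I could not read each finger's force separately, so more than 3 N on both sleeve and lever is inferred from the stalled fingers and the set grip.
- The tool force was steady at about (-8, 10, 17) N.
- The roll and spare foot look undisturbed in the last pictures. I did not look at the mallet again after the slide, but the arm stayed well away from it.

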